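# Show the reference ball to the inspection camera in a sprung mirror

## Robot

A 7-joint arm with a two-finger parallel gripper is mounted at the origin on the work surface. World frame = base frame: x ahead of the robot, y to its left, z up, the work surface at z = 0. Lengths are in m, angles in degrees, forces in N, time in s.
With the tool pointing down it reaches from about 0.4 to 0.85 m from the base axis. Payload 4.5 kg.
Tool frame: the origin (TCP) lies midway between the tips of the shut fingers; the grasp point (between the pads) lies 19 mm behind it; z points along the fingers, y is the line along which they close (so a half turn about z gives the same grasp; the last joint's range is limited). The gripper opens to 88 mm and grips with 3 to 60 N. Pads are 18 mm wide; open, the fingers measure 123 mm over their backs; the gripper's body (75 mm by 187 mm) begins 45 mm behind the grasp point.
Start: joints at [66.337, 39.483, -11.15, 89.685, 9.013, 51.709, -12.324], TCP at [0.27, -0.564, 0.239] pointing down, gripper open.
Joint ranges: [-172.22, 172.22], [-26.19, 119.32], [-84.43, 86.54], [7.71, 146.69], [-57.33, 237.33], [2.42, 119.75], [-152.13, 152.13]. Speed limits (degrees/s): [147.25, 147.25, 180, 180, 180, 180, 180].

## Interface

Orientations are given as [roll, pitch, yaw] about the fixed x, y, z axes, in that order (R = Rz(yaw) Ry(pitch) Rx(roll)).
In Python, from workcell import ctrl, viewer, workorder gives the robot as it stands.
- The arm moves only by the shell command python3 -m inch [FORCE], which reads ROWS from standard input. ROWS is a JSON list of rows, 1 to 5 of them, each an object with the fields finger_gap (the opening from 0.0 (shut) to 1.0 (fully open)), trans (a list: dx, dy, dz in m), rz (a turn about the tool's z in degrees); a field left out counts as zero (the opening has to be given); each row is the pose to reach, as a shift and turn from the pose commanded when the command began, along the tool's axes at that moment; what a row does not reach only later rows make up. A row lasts 1/10 s, in which the tool goes at most 0.05 m and 8.59 degrees, less where a joint would pass 70% of its speed; a pose out of reach is approached as far as the arm can. The fingers move at their own pace and stop on an object; FORCE is the grip in N (left out, the last holds). Time passes only in rows, so rows that do not move let the fingers close. It prints the time, the measured TCP pose, the force, the opening and the grip force at its end. Input that does not fit is refused with a message, and nothing moves.
- ctrl.read_state(): the state, without advancing time (a new reading comes with each control period).
- viewer.snapshot(name): name is "scene" or "side" or "wrist"; returns a dict with "color" (400x640x3 uint8, red, green, blue), "fx", "fy", "cx", "cy" (pixels), "view" (4x4, takes a point from world to camera coordinates); the wrist camera has in their place "T_tool_cam" (4x4, takes a point from camera to tool coordinates, whose origin is the TCP and whose axes are the flange's). Camera axes: x right, y up, looking along -z (the intrinsics and any distortion apply to the point x, -y, -z); pixel columns grow to the right and rows downward; lengths in m; the calibration is good to about 2 mm. A picture is of the moment at which its call begins: read the wrist's pose just before it. There is no depth.
- workorder.hand_in(): hands the job in; it is judged then, once.
The state is a dict: "clock": time; "joint_pos": joint angles; "joint_vel": joint speeds; "effort": joint torques, N m; "position": TCP position; "orientation": TCP orientation; "contact_force": force on the tool from outside, world axes, zero at the start; "torque": the same for the moment, N m; "finger_gap": opening from 0.0 (shut) to 1.0 (fully open); "gripper_force": force on a finger pad.
Only numpy, scipy, OpenCV 4.12 (cv2) and the standard library are available. Lean on these libraries where they do the work, as an engineer would, in place of code of your own. Each camera call takes 0.05 s, during which the arm holds its last target. There are 200 camera calls.

## Task

The handled canister on the little stand hides the white reference ball from the inspection mirror: lift it off by its handle, keep it upright, and set it down on the bench beside the stand, out of the mirror's line of sight, without dropping it. Then take the post on the mirror's lever and turn the mirror until the inspection camera on the same base sees the ball in the middle of the mirror, and finish while holding it there: the mirror springs back if let go. Leave the tip rack, bottle and jar alone.

Things in the scene. Friction and masses are not known exactly. Their poses are not given: they have to be found in the camera images.
- canister: Closed round steel canister, 80 mm diameter (lid 84 mm), lid top 88 mm above its underside, about 0.4 kg, loose. Origin: centre of its underside, z up. A black fixed bridge handle spans the lid along the canister's x axis: bar 76 mm long, 12 mm wide (y) and 12 mm high, bar centre 130 mm above the origin; 36 mm free under it. It starts on the stand.
- stand: Low steel stand, fixed; origin on the bench under the centre of its 120 x 120 mm top plate, z up. Plate top 40 mm above the bench, on four feet. A 50 mm wide, 8 mm thick foot reaches to 112 mm along the stand's +y and carries the ball stem. The bench on its -x side (towards the robot) is free for 150 mm from the plate's edge over a 110 mm width. Its place and yaw vary.
- ball (a point): Centre of the white reference ball, 22 mm diameter, on a thin stem behind the stand (stand frame: x 0, y +92 mm, z 100 mm).
- unit: Fixed aluminium base plate, 300 x 90 x 12 mm, x -50 to +250 mm, carrying the swivel mirror at its origin end and the inspection camera at the other. Origin: on the bench under the mirror's vertical turning axis. The camera (black box 60 x 46 x 46 mm, centre at x 222 mm, top 123 mm above the bench) lies along the unit's +x. Its place and yaw vary.
- lens (a point): Centre of the inspection camera's front lens, 170 mm from the mirror axis along the unit's +x, 100 mm above the bench; the camera looks along the unit's -x at the centre of the mirror.
- mirror: Swivelling upright mirror, 80 x 64 mm glass in a black frame 90 mm wide, 63 to 137 mm above the bench. Origin: on the bench on its vertical axis, which passes through the middle of the glass face; x axis: level outward normal; z up. At rest, against a stop, the normal points 0.28 rad anticlockwise (from above) of the unit's +x; it turns up to 1.1 rad further anticlockwise against a spring.
- post (a point): Grip point, 140 mm above the bench, on the axis of the upright steel post (12 mm diameter, free from 105 to 160 mm above the bench) at the end of the mirror's lever, 80 mm behind the mirror axis (mirror x -80 mm). The lever is 12 mm wide, 95 to 105 mm above the bench. The post moves on a circle about the mirror axis; the spring pulls it back with 0.5 to 2 N.
- sight (a point): Steel pointer under the mirror, geared to turn twice as far, so it shows where the camera looks after reflection. This point is on the mirror axis, 40 mm above the bench; x axis: along the pointer (94 mm long); z up. It must point at the ball: the mirror's normal then bisects the level directions from its axis to lens and ball, 0.15 to 0.85 rad of turn from rest.
- rack: Bystander: white pipette tip rack, 100 x 70 x 50 mm, origin under its centre. Leave alone.
- bottle: Bystander: amber bottle, 60 mm diameter, 135 mm tall, origin under its centre. Leave alone.
- jar: Bystander: small white jar, 56 mm diameter, 65 mm tall, origin under its centre. Leave alone.
Mind the look-alikes: they are no part of the job. Leave any yellow look-alike of the canister alone. Leave any blue or yellow look-alike of the stand alone.

How it is judged (in metres and radians):
On the way, in this order (a step that is already met when the one before it is completed fails the run):
1. the canister is lifted clear of the stand in the fingers (height (world z) of canister above 0.055 m and contact force between the fingers and canister above 0.5 N), for 0.1 s.
2. the canister is lowered to the bench while still in the fingers (height (world z) of canister below 0.012 m and contact force between the fingers and canister above 0.5 N), for 0.05 s.
3. the canister stands released on the bench beside the stand (height (world z) of canister between -0.005 and 0.012 m and angle between canister's own z axis and vertical below 0.1 rad and horizontal distance between canister and stand below 0.3 m and linear speed of canister below 0.03 m/s and contact force between the fingers and canister below 0.1 N), for 0.2 s.
4. the fingers hold the mirror where the camera sees the ball (y of ball in the frame of sight between -0.03 and 0.03 m and x of ball in the frame of sight above 0.1 m and contact force between the fingers and mirror above 0.3 N and angular speed of mirror below 0.1 rad/s), for 0.3 s.
At the end, for the whole second after the job is handed in: Fingers hold the mirror (over 0.3 N, under 0.1 rad/s), line of sight within 30 mm of the ball's centre; canister released, still and upright (0.1 rad) on the bench, within 300 mm of the stand's centre, its axis over 50 mm off the line of sight or over 150 mm along the stand's +y (all of step 3 and all of step 4 and (y of canister in the frame of sight below -0.05 m or y of canister in the frame of sight above 0.05 m or y of canister in the frame of stand above 0.15 m)); the arm keeps its last pose, push and grip.
It fails at once if the canister is tipped by more than 0.5 rad (angle between canister's own z axis and vertical above 0.5 rad).
It fails at once if the rack is moved by more than 20 mm (distance of rack from where it was at the start of the episode above 0.02 m).
It fails at once if the bottle is moved by more than 20 mm (distance of bottle from where it was at the start of the episode above 0.02 m).
It fails at once if the jar is moved by more than 20 mm (distance of jar from where it was at the start of the episode above 0.02 m).
It also fails if it takes over 53 s, if anything falls off the work surface, if the arm or the gripper's body presses on something with over 40 N, if the wrist force passes 120 N, or if a joint passes its speed limit or range.

## Working session

There is one attempt and no reset: what is moved stays moved. The work goes in short steps, Python scripts to look and compute and a shell command to move; the robot and the scene stay as the last step left them, time stands still between calls to the robot, and variables do not carry over. Pictures are saved under pics/ and viewed, at most 11 in all, crops included, and the job is handed in when it is done.

```bash
mkdir -p pics; ls; python3 - <<'E'
from workcell import ctrl, viewer
import cv2,pickle
print(ctrl.read_state())
for n in ("scene","side"):
    s=viewer.snapshot(n); pickle.dump(s,open(n+".pkl","wb")); cv2.imwrite(f"pics/{n}.png",s["color"][:,:,::-1])
    print(n,{k:v for k,v in s.items() if k!="color"})
E
```

```text
pics
{'clock': 0.0, 'joint_pos': array([ 66.33693517,  39.53470785, -11.14461249,  89.74295175,
         9.01381875,  51.71108351, -12.32431204]), 'joint_vel': array([-0.05240675, -0.06683104,  0.02106508, -0.0091753 ,  0.00739986,
        0.06305464,  0.02763979]), 'effort': array([-2.20872180e-04, -5.27551746e+01, -1.26656268e+00, -1.53425735e+01,
       -5.25402557e-02,  6.64131498e-03,  1.62667666e-04]), 'position': array([ 0.26972655, -0.56310613,  0.23790228]), 'orientation': array([-1.79893626e+02,  8.81045036e-03,  2.56048487e+01]), 'contact_force': array([-0.0242223 ,  0.1884952 , -0.64604597]), 'torque': array([-0.02470384, -0.01231005, -0.0161893 ]), 'gripper_force': 0.0, 'finger_gap': 1.0000224984195396}
scene {'fx': 452.32753684510214, 'fy': 452.32753684510214, 'cx': 318.62547309490924, 'cy': 199.2146249209363, 'view': array([[-0.77884967,  0.62720834,  0.00169809,  0.40425698],
       [-0.39286044, -0.48994994,  0.77820931,  0.19104934],
       [ 0.48893135,  0.60544095,  0.62800269, -1.52752635],
       [ 0.        ,  0.        ,  0.        ,  1.        ]])}
side {'fx': 514.803833577891, 'fy': 514.803833577891, 'cx': 316.66247518990383, 'cy': 209.56295631057287, 'view': array([[-0.83949287, -0.54336676, -0.00206953,  0.52917218],
       [ 0.38976071, -0.60481902,  0.69446422, -0.23711573],
       [-0.37860047,  0.58219114,  0.71952426, -1.47698193],
       [ 0.        ,  0.        ,  0.        ,  1.        ]])}
```

View pics/scene.png

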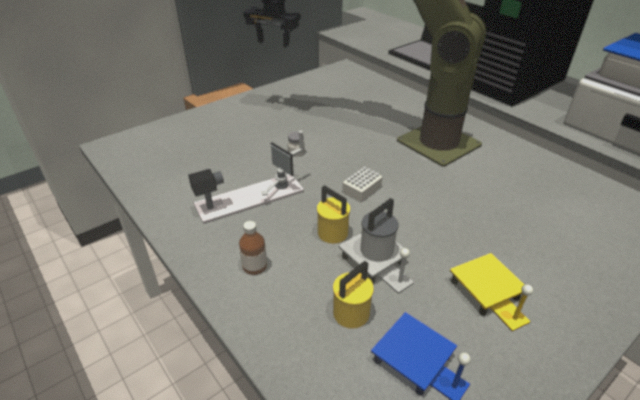

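View pics/side.png

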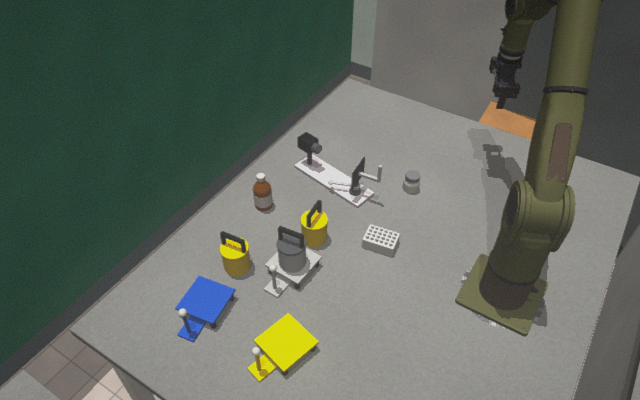

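The scene shows the steel canister on the steel stand at (379,237), with its ball at (404,253). The yellow canisters at (333,220) and (352,298), and the blue (415,350) and yellow (487,283) stands, are look-alikes. The mirror unit is at (250,190), the bottle at (252,250), the rack at (363,183) and the jar at (296,142). In the side view, canister and stand are at (291,255) and the post at (380,172). I'll confirm in enlarged crops.

```bash
python3 - <<'E'
import cv2
a=cv2.imread("pics/scene.png");b=cv2.imread("pics/side.png")
# scene: canister crop x310-430,y180-300 ; unit crop x180-320,y120-225
def c(im,x,y,w,h,f): return cv2.resize(im[y:y+h,x:x+w],None,fx=f,fy=f,interpolation=cv2.INTER_CUBIC)
cv2.imwrite("pics/c1.png",c(a,310,190,130,100,6))
cv2.imwrite("pics/c2.png",c(a,185,125,130,100,6))
cv2.imwrite("pics/c3.png",c(b,225,200,130,100,6))
cv2.imwrite("pics/c4.png",c(b,285,120,130,100,6))
E
```

```text
(no output)
```

View pics/c1.png

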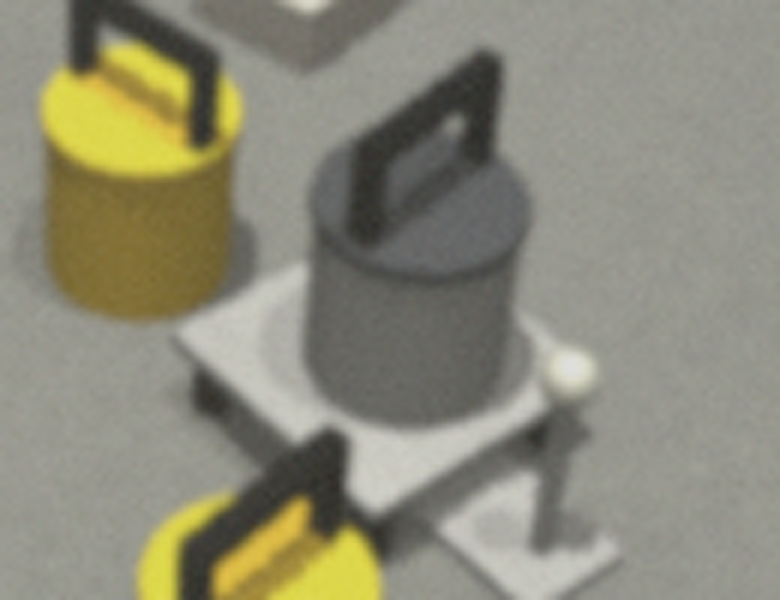

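View pics/c2.png

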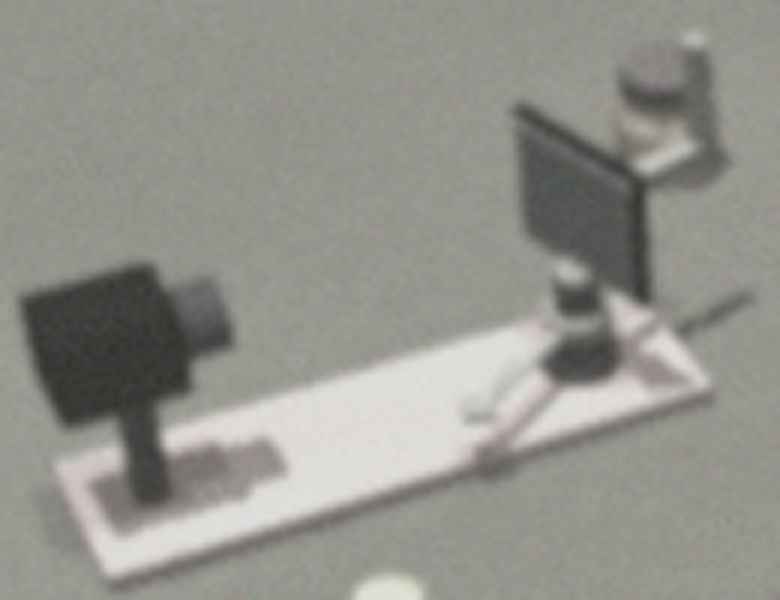

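View pics/c3.png

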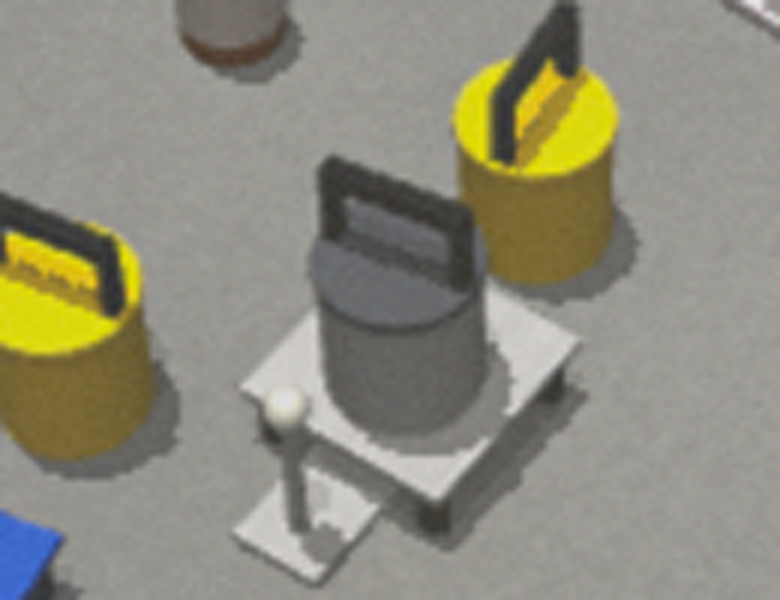

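View pics/c4.png

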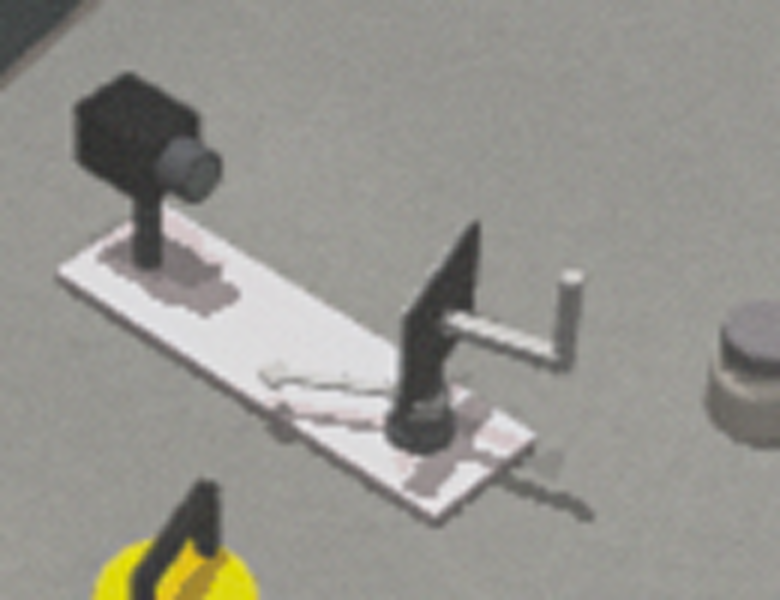

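The crops confirm it. The grey steel canister with the black handle on the grey stand is the target, because the others are yellow or blue. The mirror, lever post (scene crop 695,40; side crop 572,277) and camera are all clear. Next I'll fit the poses.

```bash
cat > fit.py <<'E'
import pickle,numpy as np
from scipy.optimize import least_squares
S={n:pickle.load(open(n+".pkl","rb")) for n in("scene","side")}
def proj(n,p):
    s=S[n];c=s["view"]@np.append(p,1)
    return np.array([s["cx"]+s["fx"]*c[0]/-c[2], s["cy"]-s["fy"]*c[1]/-c[2]])
def W(q,p):
    c,s=np.cos(q[2]),np.sin(q[2]); return np.array([q[0]+c*p[0]-s*p[1],q[1]+s*p[0]+c*p[1],p[2]])
off={"c1":("scene",310,190),"c2":("scene",185,125),"c3":("side",225,200),"c4":("side",285,120)}
def fit(obs,q0):
    def r(q):
        o=[]
        for k,u,v,p in obs:
            n,x,y=off[k]; o+=list(proj(n,W(q,p))-[x+(u+.5)/6-.5,y+(v+.5)/6-.5])
        return np.array(o)
    f=least_squares(r,q0,loss="soft_l1"); print(np.round(f.x,4),np.degrees(f.x[2]).round(1)); print(np.round(r(f.x).reshape(-1,2),1).tolist()); return f.x
if __name__=="__main__":
    h=.06
    st=fit([("c1",571,370,(0,.092,.1)),("c3",286,408,(0,.092,.1)),("c1",178,337,(h,-h,.04)),("c1",378,503,(h,h,.04)),
     ("c3",243,385,(h,h,.04)),("c3",438,497,(-h,h,.04)),("c3",580,342,(-h,-h,.04))],[.7,.1,0])
    b=.034
    # canister x axis: sign free; ends A (scene left / side right)?  
    for s in (1,-1):
      ca=fit([("c1",367,150,(b,0,.176)),("c1",486,58,(-b,0,.176)),("c1",368,238,(b,0,.128)),("c1",480,158,(-b,0,.128)),
       ("c3",332,165,(s*b,0,.176)),("c3",460,212,(-s*b,0,.176)),("c3",332,237,(s*b,0,.128)),("c3",460,285,(-s*b,0,.128))],[.7,.1,.5])
    c=np.cos(.28)*.08;d=np.sin(.28)*.08
    un=fit([("c2",60,465,(.25,-.045,.012)),("c2",112,572,(.25,.045,.012)),("c2",712,385,(-.05,.045,.012)),
     ("c4",60,268,(.25,.045,.012)),("c4",165,205,(.25,-.045,.012)),("c4",437,515,(-.05,.045,.012)),("c4",535,437,(-.05,-.045,.012)),
     ("c4",204,172,(.17,0,.1)),("c2",695,40,(-c,-d,.16)),("c4",572,277,(-c,-d,.16))],[.6,-.2,0])
    ball=W(st,(0,.092,.1)); lens=W(un,(.17,0,.1))
    al=np.arctan2(*(ball-W(un,(0,0,.1)))[[1,0]]); nrm=(al+un[2])/2
    print("ball",ball,"turn",nrm-un[2]-.28)
    for t in (un[2]+.28,nrm): print("post",un[0]-.08*np.cos(t),un[1]-.08*np.sin(t),np.degrees(t))
    for x in(-.12,-.135,-.15):
        p=W(st,(x,0,0)); e=p[:2]-un[:2]; print("place",x,p,"off sight",np.cos(al)*e[1]-np.sin(al)*e[0])
    # yellow canister nearest rough: lid centre, z=.088
    from scipy.optimize import least_squares as L
    def pt(n1,p1,n2,p2): return L(lambda P:np.r_[proj(n1,P)-p1,proj(n2,P)-p2],[.6,0,.05]).x
    print("yellow lid",pt("scene",(333,208),"side",(314.5,219.5)))
    print("rack top",pt("scene",(363,178),"side",(381,235)),"jar",pt("scene",(294,137),"side",(412,175)),"bottle top",pt("scene",(250,226),"side",(262,178)))
E
python3 fit.py
```

```text
[ 0.5495  0.2503 -0.0346] -2.0
[[0.3, 1.1], [0.4, -0.1], [-0.2, -1.5], [0.0, 1.0], [-0.5, -0.2], [0.2, 0.4], [0.6, -1.1]]
[0.5494 0.2595 0.1158] 6.6
[[1.6, -1.3], [1.1, -0.1], [-0.2, 0.4], [-0.0, -0.6], [-1.0, -0.5], [-0.4, -0.1], [-0.1, -1.1], [0.0, -0.9]]
[0.5516 0.2597 0.139 ] 8.0
[[1.3, -0.7], [0.2, 0.1], [-0.5, 1.1], [-0.9, -0.3], [20.4, 7.2], [-23.1, -8.4], [20.8, 6.6], [-22.2, -9.2]]
[ 0.5563 -0.1227 -0.1958] -11.2
[[-0.7, -0.9], [-0.1, 0.2], [1.3, -0.4], [-0.7, -0.3], [-0.7, -1.4], [-0.5, -0.1], [0.6, -0.7], [0.0, 0.7], [1.2, -0.2], [0.1, -0.1]]
ball [0.55266608 0.34226537 0.1       ] turn 0.6071837548393655
post 0.4765710267121761 -0.12942172882127503 4.825298844368582
post 0.49465921973511306 -0.17370167446894955 39.614365385570295
place -0.12 [0.42955868 0.25446692 0.        ] off sight 0.12378748136105476
place -0.135 [0.41456764 0.25498525 0.        ] off sight 0.13877403165149224
place -0.15 [0.39957659 0.25550357 0.        ] off sight 0.15376058194192974
yellow lid [0.56401445 0.11357563 0.081714  ]
rack top [0.37794686 0.02786491 0.0413523 ] jar [ 0.41223932 -0.2577827   0.05529033] bottle top [0.78282364 0.08220032 0.12233119]
```

Every point fits to about 1 px, and the ball position, turn of 0.61 rad and reach are all plausible. Moving over the canister at a safe height.

```bash
R="import sys"; echo '[{"finger_gap":1, "trans":[0.035, -0.035, -0.01]}, {"finger_gap":1, "trans":[0.07, -0.07, -0.02]}, {"finger_gap":1, "trans":[0.105, -0.105, -0.02]}, {"finger_gap":1, "trans":[0.14, -0.14, -0.02]}, {"finger_gap":1, "trans":[0.175, -0.178, -0.02]}]' | python3 -m inch
echo '[{"finger_gap":1, "trans":[0.035, -0.035, 0]}, {"finger_gap":1, "trans":[0.07, -0.07, 0]}, {"finger_gap":1, "trans":[0.105, -0.105, 0]}, {"finger_gap":1, "trans":[0.14, -0.14, 0]}, {"finger_gap":1, "trans":[0.175, -0.178, 0]}]' | python3 -m inch
echo '[{"finger_gap":1, "trans":[0.035, -0.035, 0], "rz":4}, {"finger_gap":1, "trans":[0.07, -0.07, 0], "rz":8}, {"finger_gap":1, "trans":[0.105, -0.105, 0], "rz":12}, {"finger_gap":1, "trans":[0.14, -0.14, 0], "rz":16}, {"finger_gap":1, "trans":[0.17, -0.175, 0], "rz":19}]' | python3 -m inch
cat > go.py <<'E'
import sys,numpy as np
from scipy.spatial.transform import Rotation as R
from workcell import ctrl
def to(x,y,z,yaw=None):
    s=ctrl.read_state(); r=R.from_euler("xyz",s["orientation"],degrees=True)
    d=r.inv().apply(np.array([x,y,z])-s["position"]); t=0 if yaw is None else (s["orientation"][2]-yaw+90)%180-90
    print("clk %.2f"%s["clock"],"pos",s["position"].round(4),"rpy",s["orientation"].round(1),"j7 %.0f"%s["joint_pos"][6],"-> shift",d.round(4),"turn %.1f"%t,"F",s["contact_force"].round(1),"gap %.2f"%s["finger_gap"])
if __name__=="__main__": to(*map(float,sys.argv[1:]))
E
python3 go.py .549 .2595 .26 6.6
```

```text
clock: 0.6
position: [0.3509, -0.3271, 0.2587]
orientation: [180.0, -0.0, 25.6]
contact_force: [1.5, -0.1, -0.2]
finger_gap: 1.002
gripper_force: 0.0
clock: 1.1
position: [0.4313, -0.0927, 0.2587]
orientation: [180.0, -0.0, 25.6]
contact_force: [1.1, 1.1, -0.7]
finger_gap: 0.998
gripper_force: 0.0
clock: 1.6
position: [0.5091, 0.1391, 0.2585]
orientation: [180.0, -0.0, 6.5]
contact_force: [1.7, -0.2, 0.3]
finger_gap: 0.998
gripper_force: 0.0
clk 1.60 pos [0.5091 0.1391 0.2585] rpy [180.   -0.    6.5] j7 -107 -> shift [ 0.0533 -0.1151 -0.0015] turn -0.1 F [ 1.7 -0.2  0.3] gap 1.00
```

```bash
echo '[{"finger_gap":1, "trans":[0.02, -0.04, 0]}, {"finger_gap":1, "trans":[0.04, -0.08, 0]}, {"finger_gap":1, "trans":[0.053, -0.115, 0]}, {"finger_gap":1, "trans":[0.053, -0.115, 0]}]' | python3 -m inch
python3 go.py .549 .2595 .26 6.6
python3 - <<'E'
from workcell import ctrl,viewer
import cv2,pickle
s=ctrl.read_state(); w=viewer.snapshot("wrist"); pickle.dump((s,w),open("w1.pkl","wb")); cv2.imwrite("pics/w1.png",w["color"][:,:,::-1]); print(w["fx"],w["cx"],w["cy"],w["T_tool_cam"])
E
```

```text
clock: 2.0
position: [0.5473, 0.2646, 0.2579]
orientation: [-179.7, -0.0, 7.1]
contact_force: [-0.9, 0.3, -0.3]
finger_gap: 1.001
gripper_force: 0.0
clk 2.00 pos [0.5473 0.2646 0.2579] rpy [-179.7   -0.     7.1] j7 -115 -> shift [ 0.001   0.0053 -0.0021] turn 0.5 F [-0.9  0.3 -0.3] gap 1.00
346.3781669725818 318.6063925675702 193.74659701848105 [[-1.06100360e-03  9.55197881e-01  2.95966017e-01  7.62000670e-02]
 [ 9.99999347e-01  1.13920895e-03 -9.17911914e-05  2.10649155e-04]
 [-4.24845887e-04  2.95965726e-01 -9.55198466e-01 -1.44958783e-01]
 [ 0.00000000e+00  0.00000000e+00  0.00000000e+00  1.00000000e+00]]
```

View pics/w1.png

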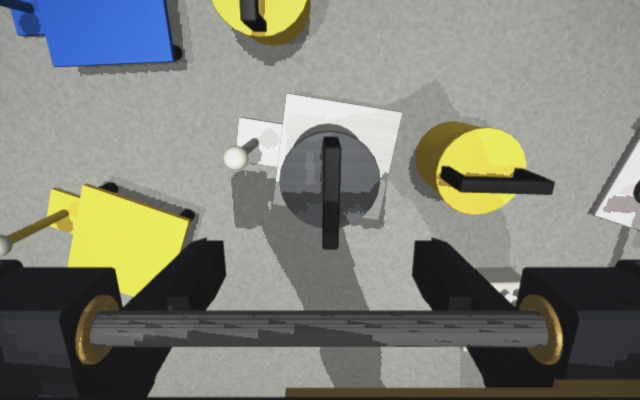

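The wrist view shows the grey canister's handle as a vertical bar from (331,138) to (331,248), centred between the fingers. The stand and ball (235,158) lie to its left and a yellow look-alike to its right.

```bash
cat > wr.py <<'E'
import pickle,numpy as np
from scipy.spatial.transform import Rotation as R
def pix(f,u,v,z):
    s,w=pickle.load(open(f,"rb")); T=w["T_tool_cam"]; r=R.from_euler("xyz",s["orientation"],degrees=True)
    d=r.apply(T[:3,:3]@[(u-w["cx"])/w["fx"],-(v-w["cy"])/w["fy"],-1]); o=r.apply(T[:3,3])+s["position"]
    return (o+d*(z-o[2])/d[2]).round(4)
E
python3 -c "
from wr import *
a=pix('w1.pkl',331,138,.176);b=pix('w1.pkl',331,247,.176);print(a,b,(a+b)/2,np.degrees(np.arctan2(*(a-b)[1::-1])),np.linalg.norm(a-b))
print(pix('w1.pkl',235,158,.1),pix('w1.pkl',287,95,.04),pix('w1.pkl',402,113,.04))"
python3 go.py .549 .2595 .151 6.6
```

```text
[0.592  0.2621 0.176 ] [0.5145 0.2517 0.176 ] [0.55325 0.2569  0.176  ] 7.643063689620085 0.07819469291454505
[0.5536 0.3407 0.1   ] [0.6108 0.3054 0.04  ] [0.6076 0.187  0.04  ]
clk 2.05 pos [0.5472 0.2604 0.2579] rpy [-1.799e+02  1.000e-01  6.900e+00] j7 -115 -> shift [0.0018 0.0012 0.1069] turn 0.3 F [ 0.5 -0.7 -0. ] gap 1.00
```

The wrist view agrees with the fit (bar length 78 mm against 76 given). Descending and gripping.

```bash
echo '[{"finger_gap":1, "trans":[0.004, 0.0025, 0.04], "rz":-0.5}, {"finger_gap":1, "trans":[0.004, 0.0025, 0.08], "rz":-0.5}, {"finger_gap":1, "trans":[0.004, 0.0025, 0.107], "rz":-0.5}, {"finger_gap":0, "trans":[0.004, 0.0025, 0.107], "rz":-0.5}, {"finger_gap":0, "trans":[0.004, 0.0025, 0.107], "rz":-0.5}]' | python3 -m inch 40
echo '[{"finger_gap":0}, {"finger_gap":0}, {"finger_gap":0}]' | python3 -m inch 40
echo '[{"finger_gap":0, "trans":[0, 0, -0.015]}, {"finger_gap":0, "trans":[0, 0, -0.03]}, {"finger_gap":0, "trans":[0, 0, -0.045]}, {"finger_gap":0, "trans":[0, 0, -0.045]}, {"finger_gap":0, "trans":[0, 0, -0.045]}]' | python3 -m inch; python3 go.py .414 .253 .2 6.6
```

```text
clock: 2.55
position: [0.5525, 0.2537, 0.1521]
orientation: [179.9, 0.0, 7.0]
contact_force: [0.4, -0.1, 0.3]
finger_gap: 0.842
gripper_force: 0.0
clock: 2.85
position: [0.553, 0.2553, 0.153]
orientation: [-180.0, -0.1, 7.1]
contact_force: [0.5, 0.3, 0.3]
finger_gap: 0.569
gripper_force: 0.0
clock: 3.35
position: [0.5524, 0.2551, 0.197]
orientation: [-180.0, -0.1, 7.1]
contact_force: [0.2, 0.2, 0.2]
finger_gap: 0.115
gripper_force: 0.0
clk 3.35 pos [0.5524 0.2551 0.197 ] rpy [-1.8e+02 -1.0e-01  7.1e+00] j7 -115 -> shift [-0.1376 -0.015  -0.0031] turn 0.5 F [0.2 0.2 0.2] gap 0.12
```

The fingers were slower than I allowed for and closed above the handle. I'll reopen, look from the wrist, and redo it.

```bash
echo '[{"finger_gap":1}, {"finger_gap":1}, {"finger_gap":1}, {"finger_gap":1}, {"finger_gap":1}]' | python3 -m inch
python3 - <<'E'
from workcell import ctrl,viewer
import cv2,pickle
s=ctrl.read_state(); w=viewer.snapshot("wrist"); pickle.dump((s,w),open("w2.pkl","wb")); cv2.imwrite("pics/w2.png",w["color"][:,:,::-1])
E
python3 go.py .552 .2565 .151 7.5
```

```text
clock: 3.85
position: [0.5522, 0.255, 0.1965]
orientation: [180.0, 0.0, 7.1]
contact_force: [0.5, 0.1, 0.4]
finger_gap: 0.543
gripper_force: 0.0
clk 3.90 pos [0.5523 0.255  0.1966] rpy [180.    0.    7.1] j7 -115 -> shift [-0.0001 -0.0015  0.0456] turn -0.4 F [-0.3 -0.7 -0. ] gap 0.59
```

View pics/w2.png

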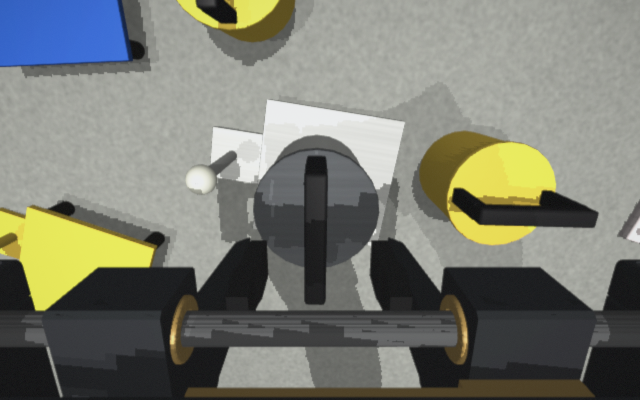

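The canister is undisturbed: the handle runs from (316,157) to (315,303), centred between the fingers. Descending again and closing for long enough this time.

```bash
echo '[{"finger_gap":0.6, "trans":[0, -0.0015, 0.02]}, {"finger_gap":0.6, "trans":[0, -0.0015, 0.045]}, {"finger_gap":0.2, "trans":[0, -0.0015, 0.0455]}, {"finger_gap":0, "trans":[0, -0.0015, 0.0455]}, {"finger_gap":0, "trans":[0, -0.0015, 0.0455]}]' | python3 -m inch 40
echo '[{"finger_gap":0}, {"finger_gap":0}, {"finger_gap":0}, {"finger_gap":0}, {"finger_gap":0}]' | python3 -m inch 40;python3 go.py .414 .253 .2 6.6
```

```text
clock: 4.4
position: [0.5529, 0.2568, 0.1523]
orientation: [-180.0, -0.1, 7.1]
contact_force: [-0.1, 0.4, -0.0]
finger_gap: 0.35
gripper_force: 0.0
clock: 4.9
position: [0.5525, 0.2569, 0.152]
orientation: [-180.0, -0.1, 7.1]
contact_force: [-1.7, -0.2, 5.5]
finger_gap: 0.127
gripper_force: 40.0
clk 4.90 pos [0.5525 0.2569 0.152 ] rpy [-1.8e+02 -1.0e-01  7.1e+00] j7 -115 -> shift [-0.1378 -0.0133 -0.0482] turn 0.5 F [-1.7 -0.2  5.5] gap 0.13
```

```bash
echo '[{"finger_gap":0, "trans":[0, 0, -0.012]}, {"finger_gap":0, "trans":[0, 0, -0.025]}, {"finger_gap":0, "trans":[0, 0, -0.04]}, {"finger_gap":0, "trans":[0, 0, -0.05]}, {"finger_gap":0, "trans":[0, 0, -0.05]}]' | python3 -m inch
echo '[{"finger_gap":0, "trans":[-0.02, -0.002, 0]}, {"finger_gap":0, "trans":[-0.05, -0.005, 0]}, {"finger_gap":0, "trans":[-0.08, -0.008, 0]}, {"finger_gap":0, "trans":[-0.11, -0.01, 0]}, {"finger_gap":0, "trans":[-0.13, -0.012, 0]}]' | python3 -m inch; echo '[{"finger_gap":0, "trans":[-0.007, -0.001, 0]}, {"finger_gap":0, "trans":[-0.007, -0.001, 0]}, {"finger_gap":0, "trans":[-0.007, -0.001, 0]}]' | python3 -m inch; python3 go.py .414 .253 .112 6.6
```

```text
clock: 5.4
position: [0.553, 0.2569, 0.2029]
orientation: [-179.9, -0.2, 7.1]
contact_force: [-0.2, 0.5, -4.7]
finger_gap: 0.129
gripper_force: 40.0
clock: 5.9
position: [0.4185, 0.2516, 0.2008]
orientation: [179.9, 0.2, 7.2]
contact_force: [-0.1, -0.3, -5.3]
finger_gap: 0.125
gripper_force: 40.0
clock: 6.2
position: [0.4163, 0.2529, 0.2013]
orientation: [-180.0, -0.1, 7.1]
contact_force: [0.9, -0.1, -5.0]
finger_gap: 0.131
gripper_force: 40.0
clk 6.20 pos [0.4163 0.2529 0.2013] rpy [-1.8e+02 -1.0e-01  7.1e+00] j7 -122 -> shift [-0.0025 -0.0004  0.0893] turn 0.5 F [ 0.9 -0.1 -5. ] gap 0.13
```

The fingers carry the canister's weight. Lowering, with the last few millimetres slow.

```bash
echo '[{"finger_gap":0, "trans":[0, 0, 0.02]}, {"finger_gap":0, "trans":[0, 0, 0.045]}, {"finger_gap":0, "trans":[0, 0, 0.065]}, {"finger_gap":0, "trans":[0, 0, 0.078]}, {"finger_gap":0, "trans":[0, 0, 0.081]}]' | python3 -m inch
echo '[{"finger_gap":0, "trans":[0, 0, 0.003]}, {"finger_gap":0, "trans":[0, 0, 0.005]}, {"finger_gap":0, "trans":[0, 0, 0.007]}, {"finger_gap":0, "trans":[0, 0, 0.008]}, {"finger_gap":0, "trans":[0, 0, 0.008]}]' | python3 -m inch; python3 go.py .414 .253 .112 6.6
```

```text
clock: 6.7
position: [0.4156, 0.2522, 0.1187]
orientation: [179.9, 0.0, 7.0]
contact_force: [-1.0, -0.5, -5.1]
finger_gap: 0.125
gripper_force: 40.0
clock: 7.2
position: [0.4147, 0.2526, 0.1124]
orientation: [-180.0, -0.0, 7.1]
contact_force: [0.3, 0.2, -5.2]
finger_gap: 0.126
gripper_force: 40.0
clk 7.20 pos [0.4147 0.2526 0.1124] rpy [-180.    -0.     7.1] j7 -123 -> shift [-0.0006 -0.0005  0.0004] turn 0.5 F [ 0.3  0.2 -5.2] gap 0.13
```

```bash
echo '[{"finger_gap":0, "trans":[0, 0, 0.001]}, {"finger_gap":0, "trans":[0, 0, 0.002]}, {"finger_gap":0, "trans":[0, 0, 0.003]}, {"finger_gap":0, "trans":[0, 0, 0.003]}]' | python3 -m inch; python3 go.py .414 .253 .112 6.6
```

```text
clock: 7.6
position: [0.415, 0.2527, 0.1118]
orientation: [-179.9, -0.1, 7.1]
contact_force: [-3.0, -2.0, 23.2]
finger_gap: 0.13
gripper_force: 40.0
clk 7.60 pos [0.415  0.2527 0.1118] rpy [-1.799e+02 -1.000e-01  7.100e+00] j7 -123 -> shift [-0.001  -0.0004 -0.0002] turn 0.5 F [-3.  -2.  23.2] gap 0.13
```

It's on the bench. Easing the push, then opening and backing off upward.

```bash
echo '[{"finger_gap":0, "trans":[0, 0, -0.0015]}, {"finger_gap":0, "trans":[0, 0, -0.002]}, {"finger_gap":0.6, "trans":[0, 0, -0.002]}, {"finger_gap":0.6, "trans":[0, 0, -0.002]}, {"finger_gap":0.6, "trans":[0, 0, -0.002]}]' | python3 -m inch
echo '[{"finger_gap":0.6}, {"finger_gap":0.6}, {"finger_gap":0.6}]' | python3 -m inch
echo '[{"finger_gap":0.6, "trans":[0, 0, -0.03]}, {"finger_gap":0.6, "trans":[0, 0, -0.075]}, {"finger_gap":0.6, "trans":[0, 0, -0.12]}, {"finger_gap":0.6, "trans":[0, 0, -0.15]}, {"finger_gap":0.6, "trans":[0, 0, -0.15]}]' | python3 -m inch
python3 - <<'E'
from workcell import ctrl,viewer
import cv2
a,b=[viewer.snapshot(n)["color"][:,:,::-1] for n in("scene","side")]
cv2.imwrite("pics/p1.png",cv2.hconcat([cv2.resize(a[100:340,220:460],None,fx=1.6,fy=1.6),cv2.resize(b[140:380,240:480],None,fx=1.6,fy=1.6)]))
E
python3 go.py .4766 -.1294 .24 4.8
```

```text
clock: 8.1
position: [0.4146, 0.2525, 0.111]
orientation: [180.0, 0.0, 7.1]
contact_force: [-0.3, -0.8, 0.3]
finger_gap: 0.376
gripper_force: 0.0
clock: 8.4
position: [0.4145, 0.2525, 0.1111]
orientation: [180.0, 0.0, 7.1]
contact_force: [-0.9, -0.1, 0.6]
finger_gap: 0.596
gripper_force: 0.0
clock: 8.9
position: [0.4167, 0.2538, 0.265]
orientation: [-179.8, -0.4, 7.1]
contact_force: [0.1, -0.4, -0.6]
finger_gap: 0.599
gripper_force: 0.0
clk 9.00 pos [0.4145 0.2524 0.2614] rpy [-180.    -0.     7.1] j7 -122 -> shift [0.0144 0.3866 0.0213] turn 2.3 F [ 0.  -0.5  0.4] gap 0.60
```

View pics/p1.png

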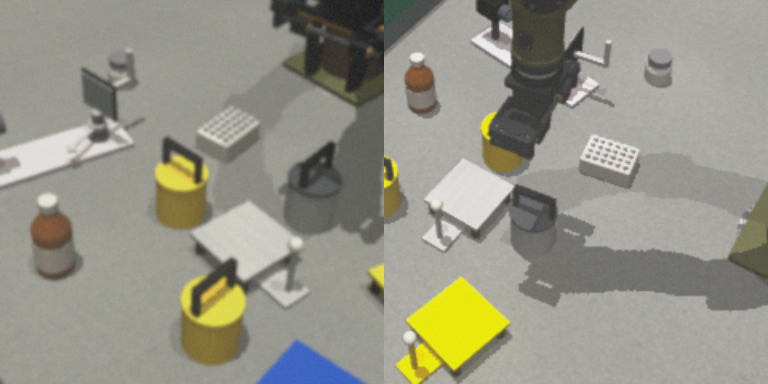

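The canister stands upright on the bench beside the stand, and the bystanders are undisturbed. On to the post.

```bash
echo '[{"finger_gap":0.6, "trans":[0.002, 0.048, 0]}, {"finger_gap":0.6, "trans":[0.004, 0.096, 0]}, {"finger_gap":0.6, "trans":[0.006, 0.144, 0]}, {"finger_gap":0.6, "trans":[0.007, 0.192, 0]}, {"finger_gap":0.6, "trans":[0.008, 0.24, 0]}]' | python3 -m inch
echo '[{"finger_gap":0.6, "trans":[0.002, 0.048, 0]}, {"finger_gap":0.6, "trans":[0.004, 0.096, 0], "rz":1}, {"finger_gap":0.6, "trans":[0.006, 0.14, 0], "rz":2}, {"finger_gap":0.6, "trans":[0.0065, 0.147, 0], "rz":2.3}, {"finger_gap":0.6, "trans":[0.0065, 0.147, 0], "rz":2.3}]' | python3 -m inch
python3 - <<'E'
from workcell import ctrl,viewer
import cv2,pickle
s=ctrl.read_state(); w=viewer.snapshot("wrist"); pickle.dump((s,w),open("w3.pkl","wb")); cv2.imwrite("pics/w3.png",w["color"][:,:,::-1])
E
python3 go.py .4766 -.1294 .121 4.8
```

```text
clock: 9.5
position: [0.451, 0.0134, 0.2595]
orientation: [-180.0, 0.2, 7.1]
contact_force: [0.8, -0.1, 0.1]
finger_gap: 0.6
gripper_force: 0.0
clock: 10.0
position: [0.4757, -0.1311, 0.2595]
orientation: [-180.0, 0.2, 4.6]
contact_force: [-1.1, 0.7, 0.1]
finger_gap: 0.599
gripper_force: 0.0
clk 10.05 pos [ 0.4758 -0.129   0.2598] rpy [-179.9    0.2    4.8] j7 -78 -> shift [0.0012 0.0006 0.1388] turn -0.0 F [-0.1  0.9 -0. ] gap 0.60
```

View pics/w3.png

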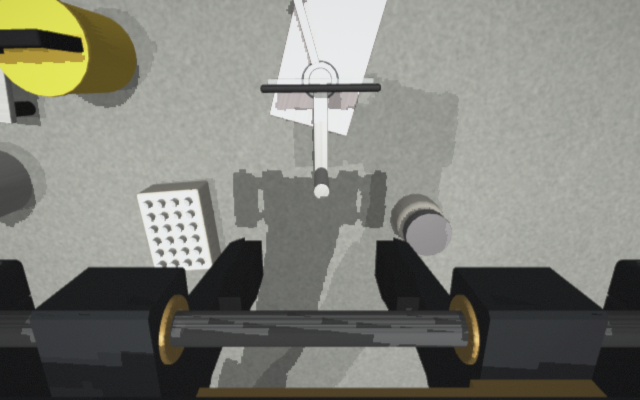

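The wrist view shows the post top at (321,191), the frame's top edge from (264,88) to (378,88), the jar at (425,225) and the rack at (178,225), all clear of the approach.

```bash
python3 -c "
from wr import *
print(pix('w3.pkl',321,191,.16),pix('w3.pkl',264,88,.137),pix('w3.pkl',378,88,.137),pix('w3.pkl',320,79,.04))"
echo '[{"finger_gap":0.6, "trans":[0.001, 0.001, 0.04]}, {"finger_gap":0.6, "trans":[0.001, 0.001, 0.085]}, {"finger_gap":0.6, "trans":[0.001, 0.001, 0.125]}, {"finger_gap":0.3, "trans":[0.001, 0.001, 0.139]}, {"finger_gap":0, "trans":[0.001, 0.001, 0.139]}]' | python3 -m inch 25
echo '[{"finger_gap":0}, {"finger_gap":0}, {"finger_gap":0}, {"finger_gap":0}, {"finger_gap":0}]' | python3 -m inch 25; python3 go.py .4947 -.1737 .121 39.6
```

```text
[ 0.4781 -0.1329  0.16  ] [ 0.547  -0.0852  0.137 ] [ 0.5537 -0.1691  0.137 ] [ 0.5581 -0.1261  0.04  ]
clock: 10.55
position: [0.4759, -0.1275, 0.1198]
orientation: [-179.8, 0.3, 5.0]
contact_force: [0.2, 1.5, 0.1]
finger_gap: 0.444
gripper_force: 0.0
clock: 11.05
position: [0.4787, -0.132, 0.1233]
orientation: [179.9, -0.1, 4.7]
contact_force: [-0.1, -3.1, 6.4]
finger_gap: 0.128
gripper_force: 25.0
clk 11.05 pos [ 0.4787 -0.132   0.1233] rpy [ 1.799e+02 -1.000e-01  4.700e+00] j7 -79 -> shift [0.0125 0.0429 0.0024] turn -34.9 F [-0.1 -3.1  6.4] gap 0.13
```

```bash
echo '[{"finger_gap":0, "trans":[0.0006, 0.0097, 0], "rz":-7}, {"finger_gap":0, "trans":[0.0024, 0.0194, 0], "rz":-14}, {"finger_gap":0, "trans":[0.0053, 0.0287, 0], "rz":-21}, {"finger_gap":0, "trans":[0.0094, 0.0376, 0], "rz":-28}, {"finger_gap":0, "trans":[0.0145, 0.0459, 0], "rz":-35}]' | python3 -m inch 25
echo '[{"finger_gap":0}, {"finger_gap":0}, {"finger_gap":0}]' | python3 -m inch; python3 go.py .4958 -.1755 .121 39.6
python3 - <<'E'
from workcell import ctrl,viewer
import cv2,pickle
ims=[]
for n in("scene","side"):
    s=viewer.snapshot(n); pickle.dump(s,open(n+"2.pkl","wb")); im=s["color"][:,:,::-1]
    x,y=(240,150) if n=="scene" else (310,150)
    ims.append(cv2.resize(im[y:y+75,x:x+100],None,fx=4,fy=4,interpolation=cv2.INTER_CUBIC))
s=ctrl.read_state(); w=viewer.snapshot("wrist"); pickle.dump((s,w),open("w4.pkl","wb"))
top=cv2.hconcat(ims); wi=cv2.resize(w["color"][:240,80:560,::-1],(600,300),interpolation=cv2.INTER_CUBIC)
cv2.imwrite("pics/m1.png",cv2.vconcat([top,cv2.copyMakeBorder(wi,0,0,0,200,cv2.BORDER_CONSTANT)]))
E
```

```text
clock: 11.55
position: [0.496, -0.1754, 0.1233]
orientation: [180.0, 0.0, 40.1]
contact_force: [-1.7, 0.3, 6.8]
finger_gap: 0.124
gripper_force: 25.0
clock: 11.85
position: [0.496, -0.1753, 0.1233]
orientation: [180.0, -0.0, 39.8]
contact_force: [-1.4, -0.4, 8.8]
finger_gap: 0.123
gripper_force: 25.0
clk 11.85 pos [ 0.496  -0.1753  0.1233] rpy [180.   -0.   39.8] j7 -54 -> shift [-0.0003  0.      0.0023] turn 0.2 F [-1.4 -0.4  8.8] gap 0.12
```

View pics/m1.png

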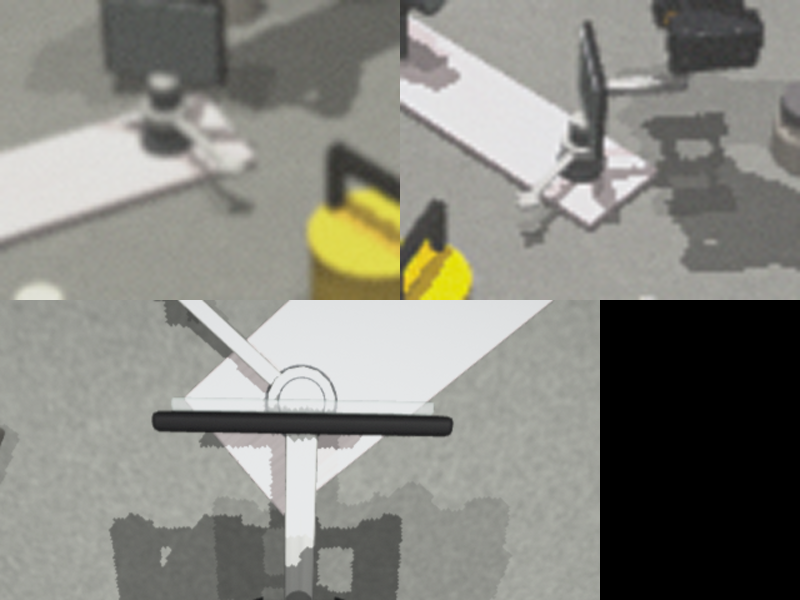

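The mirror has turned with the grip. In the wrist crop the hub is at (301,397), the pointer runs up-left through (192,300), and the frame bar goes from (155,420) to (452,426). Next I'll compute the actual sight line.

```bash
python3 -c "
from wr import *
P=lambda X,Y,z: pix('w4.pkl',80+X*.8,(Y-300)*.8,z)
h=P(301,397,.04);t=P(192,300,.04);n=P(277,378,.04);print(h,t,n)
for a,b in((t,h),(t,n)): print('pointer',np.degrees(np.arctan2(*(a-b)[1::-1])))
l=P(155,420,.137);r=P(452,426,.137);print(l,r,'normal',np.degrees(np.arctan2(*(l-r)[1::-1]))-90)
for ax in ([.5575,-.1245],h[:2]):
  for b in ([.5527,.3423],[.5536,.3407]): print('want',np.degrees(np.arctan2(b[1]-ax[1],b[0]-ax[0])))
"
```

```text
[ 0.5595 -0.1243  0.04  ] [ 0.5599 -0.0572  0.04  ] [ 0.5587 -0.1095  0.04  ]
pointer 89.658449473443
pointer 88.68560470697892
[ 0.5252 -0.0965  0.137 ] [ 0.5794 -0.1644  0.137 ] normal 38.598011643668315
want 90.58913892279784
want 90.48032739753356
want 90.83494153747223
want 90.7269396995379
```

The sight line is about 1.5° short, roughly 13 mm at the ball. Trimming the mirror by 0.8°.

```bash
echo '[{"finger_gap":0, "trans":[0, 0.0006, 0], "rz":-0.4}, {"finger_gap":0, "trans":[0, 0.0012, 0], "rz":-0.8}, {"finger_gap":0, "trans":[0, 0.0012, 0], "rz":-0.8}, {"finger_gap":0, "trans":[0, 0.0012, 0], "rz":-0.8}, {"finger_gap":0, "trans":[0, 0.0012, 0], "rz":-0.8}]' | python3 -m inch 25
python3 - <<'E'
from workcell import ctrl,viewer
import cv2,pickle
s=ctrl.read_state(); w=viewer.snapshot("wrist"); pickle.dump((s,w),open("w5.pkl","wb"))
from wr import *
# black frame bar: end points by image code
g=cv2.cvtColor(w["color"],cv2.COLOR_RGB2GRAY)
for f,im in(("w4.pkl",pickle.load(open("w4.pkl","rb"))[1]["color"]),("w5.pkl",w["color"])):
    m=(cv2.cvtColor(im,cv2.COLOR_RGB2GRAY)<50).astype("uint8"); m[:80]=0; m[118:]=0
    n,lab,st,c=cv2.connectedComponentsWithStats(m); k=1+st[1:,4].argmax(); ys,xs=np.nonzero(lab==k)
    p=np.polyfit(xs,ys,1); a,b=xs.min(),xs.max(); l=pix(f,a,np.polyval(p,a),.137);r=pix(f,b,np.polyval(p,b),.137)
    print(st[k],l,r,'normal',np.degrees(np.arctan2(*(l-r)[1::-1]))-90)
E
python3 go.py .4958 -.1755 .121 39.6
```

```text
clock: 12.5
position: [0.4967, -0.1761, 0.1233]
orientation: [180.0, 0.0, 40.6]
contact_force: [-2.4, -0.1, 8.5]
finger_gap: 0.13
gripper_force: 25.0
[ 203   90  239   19 2236] [ 0.5247 -0.0965  0.137 ] [ 0.5792 -0.1643  0.137 ] normal 38.79353245179658
[ 203   89  238   20 2244] [ 0.5243 -0.0969  0.137 ] [ 0.5795 -0.1637  0.137 ] normal 39.568533167672484
clk 12.55 pos [ 0.4967 -0.1761  0.1232] rpy [180.    0.   40.6] j7 -54 -> shift [-0.0003 -0.001   0.0022] turn 1.0 F [-1.4 -0.1  8.6] gap 0.12
```

The mirror normal is now 39.57° against the 39.65° wanted. The pointer should be at about 90.8° against 90.6°, and the grip is holding. Handing in.

```bash
python3 -c "
from workcell import workorder
print(workorder.hand_in())"
```

```text
the job is handed in; nothing more can be done
None
```

The job is handed in: the canister stands upright on the bench beside the stand, and the gripper holds the mirror with its sight line on the ball to within about 5 mm by my measurement; no verdict came back.

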